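Clear the pot washer's tray into a nested stack

TASK

The washed round clay pots are standing in the pot washer's drain tray: move all four, one at a time, into the grey tote as a single nested stack, the first standing upright on the tote's floor and each next one nested in the one before until its collar rests on the rim below. Set them down gently, they must not be dropped, and let go of each before fetching the next. Leave the square pot in the tray, and the jar and brush, where they are.

Things in the scene. Friction and masses are not known exactly. Their poses are not given: they have to be found in the camera images.
- pot0: one of four identical round clay pots, upright, mouth up, 64 mm high, 90 g. Collar 66 mm outside diameter from 38 to 64 mm height, mouth 57 mm inside; below it the body tapers from 52 to 36 mm at the foot, wall 3 mm. Nested, its collar rests on the rim below: it stands 26 mm higher than the lower pot and only the collar shows; 2.5 mm side play. Origin: centre of the underside, z along its axis
- pot1: one of four identical round clay pots, upright, mouth up, 64 mm high, 90 g. Collar 66 mm outside diameter from 38 to 64 mm height, mouth 57 mm inside; below it the body tapers from 52 to 36 mm at the foot, wall 3 mm. Nested, its collar rests on the rim below: it stands 26 mm higher than the lower pot and only the collar shows; 2.5 mm side play. Origin: centre of the underside, z along its axis
- pot2: one of four identical round clay pots, upright, mouth up, 64 mm high, 90 g. Collar 66 mm outside diameter from 38 to 64 mm height, mouth 57 mm inside; below it the body tapers from 52 to 36 mm at the foot, wall 3 mm. Nested, its collar rests on the rim below: it stands 26 mm higher than the lower pot and only the collar shows; 2.5 mm side play. Origin: centre of the underside, z along its axis
- pot3: one of four identical round clay pots, upright, mouth up, 64 mm high, 90 g. Collar 66 mm outside diameter from 38 to 64 mm height, mouth 57 mm inside; below it the body tapers from 52 to 36 mm at the foot, wall 3 mm. Nested, its collar rests on the rim below: it stands 26 mm higher than the lower pot and only the collar shows; 2.5 mm side play. Origin: centre of the underside, z along its axis
- square_pot: a square clay pot, 62 mm wide, 64 mm high, standing in the tray among the round ones; stays where it is. Origin: centre of the underside
- tray: the pot washer's steel drain tray, fixed: 250 mm (x) by 360 mm (y), rim 22 mm high, floor 4 mm thick, with the pots on it. Origin: centre of the underside. The washer, a grey cabinet 175 mm high, is fixed to it: its front face lies 205 mm from the tray's centre on the +y side
- tote: empty shallow grey plastic tote, fixed on the bench: 300 mm (x) by 230 mm (y), with a lip 10 mm further out, walls 70 mm high and 5 mm thick, floor 5 mm thick. Origin: centre of the underside
- seed_jar: closed glass jar, 64 mm diameter, 85 mm high, a bystander. Origin: centre of the underside
- bench_brush: flat hand brush 200 mm long, 42 mm wide, 20 mm high, lying on the bench beyond the tray, a bystander. Origin: under its middle, its length along its x

How it is judged:
On the way, in this order (a step that is already met when the one before it is completed fails the run):
1. one round pot stands upright on the tote's floor, released (((z of pot0 in the frame of tote between 0.001 and 0.009 m and x of pot0 in the frame of tote between -0.125 and 0.125 m and y of pot0 in the frame of tote between -0.09 and 0.09 m and angle between pot0's own z axis and vertical below 0.08 rad and contact force between the fingers and pot0 below 0.1 N and linear speed of pot0 below 0.02 m/s) or (z of pot1 in the frame of tote between 0.001 and 0.009 m and x of pot1 in the frame of tote between -0.125 and 0.125 m and y of pot1 in the frame of tote between -0.09 and 0.09 m and angle between pot1's own z axis and vertical below 0.08 rad and contact force between the fingers and pot1 below 0.1 N and linear speed of pot1 below 0.02 m/s) or (z of pot2 in the frame of tote between 0.001 and 0.009 m and x of pot2 in the frame of tote between -0.125 and 0.125 m and y of pot2 in the frame of tote between -0.09 and 0.09 m and angle between pot2's own z axis and vertical below 0.08 rad and contact force between the fingers and pot2 below 0.1 N and linear speed of pot2 below 0.02 m/s) or (z of pot3 in the frame of tote between 0.001 and 0.009 m and x of pot3 in the frame of tote between -0.125 and 0.125 m and y of pot3 in the frame of tote between -0.09 and 0.09 m and angle between pot3's own z axis and vertical below 0.08 rad and contact force between the fingers and pot3 below 0.1 N and linear speed of pot3 below 0.02 m/s))), for 0.2 s.
2. a second round pot is nested fully in it, released (((z of pot0 in the frame of tote between 0.027 and 0.035 m and x of pot0 in the frame of tote between -0.125 and 0.125 m and y of pot0 in the frame of tote between -0.09 and 0.09 m and angle between pot0's own z axis and vertical below 0.08 rad and contact force between the fingers and pot0 below 0.1 N and linear speed of pot0 below 0.02 m/s) or (z of pot1 in the frame of tote between 0.027 and 0.035 m and x of pot1 in the frame of tote between -0.125 and 0.125 m and y of pot1 in the frame of tote between -0.09 and 0.09 m and angle between pot1's own z axis and vertical below 0.08 rad and contact force between the fingers and pot1 below 0.1 N and linear speed of pot1 below 0.02 m/s) or (z of pot2 in the frame of tote between 0.027 and 0.035 m and x of pot2 in the frame of tote between -0.125 and 0.125 m and y of pot2 in the frame of tote between -0.09 and 0.09 m and angle between pot2's own z axis and vertical below 0.08 rad and contact force between the fingers and pot2 below 0.1 N and linear speed of pot2 below 0.02 m/s) or (z of pot3 in the frame of tote between 0.027 and 0.035 m and x of pot3 in the frame of tote between -0.125 and 0.125 m and y of pot3 in the frame of tote between -0.09 and 0.09 m and angle between pot3's own z axis and vertical below 0.08 rad and contact force between the fingers and pot3 below 0.1 N and linear speed of pot3 below 0.02 m/s))), for 0.2 s.
3. a third round pot is nested fully in the second, released (((z of pot0 in the frame of tote between 0.053 and 0.061 m and x of pot0 in the frame of tote between -0.125 and 0.125 m and y of pot0 in the frame of tote between -0.09 and 0.09 m and angle between pot0's own z axis and vertical below 0.08 rad and contact force between the fingers and pot0 below 0.1 N and linear speed of pot0 below 0.02 m/s) or (z of pot1 in the frame of tote between 0.053 and 0.061 m and x of pot1 in the frame of tote between -0.125 and 0.125 m and y of pot1 in the frame of tote between -0.09 and 0.09 m and angle between pot1's own z axis and vertical below 0.08 rad and contact force between the fingers and pot1 below 0.1 N and linear speed of pot1 below 0.02 m/s) or (z of pot2 in the frame of tote between 0.053 and 0.061 m and x of pot2 in the frame of tote between -0.125 and 0.125 m and y of pot2 in the frame of tote between -0.09 and 0.09 m and angle between pot2's own z axis and vertical below 0.08 rad and contact force between the fingers and pot2 below 0.1 N and linear speed of pot2 below 0.02 m/s) or (z of pot3 in the frame of tote between 0.053 and 0.061 m and x of pot3 in the frame of tote between -0.125 and 0.125 m and y of pot3 in the frame of tote between -0.09 and 0.09 m and angle between pot3's own z axis and vertical below 0.08 rad and contact force between the fingers and pot3 below 0.1 N and linear speed of pot3 below 0.02 m/s))), for 0.2 s.
4. the fourth round pot is nested fully in the third, released (((z of pot0 in the frame of tote between 0.079 and 0.087 m and x of pot0 in the frame of tote between -0.125 and 0.125 m and y of pot0 in the frame of tote between -0.09 and 0.09 m and angle between pot0's own z axis and vertical below 0.08 rad and contact force between the fingers and pot0 below 0.1 N and linear speed of pot0 below 0.02 m/s) or (z of pot1 in the frame of tote between 0.079 and 0.087 m and x of pot1 in the frame of tote between -0.125 and 0.125 m and y of pot1 in the frame of tote between -0.09 and 0.09 m and angle between pot1's own z axis and vertical below 0.08 rad and contact force between the fingers and pot1 below 0.1 N and linear speed of pot1 below 0.02 m/s) or (z of pot2 in the frame of tote between 0.079 and 0.087 m and x of pot2 in the frame of tote between -0.125 and 0.125 m and y of pot2 in the frame of tote between -0.09 and 0.09 m and angle between pot2's own z axis and vertical below 0.08 rad and contact force between the fingers and pot2 below 0.1 N and linear speed of pot2 below 0.02 m/s) or (z of pot3 in the frame of tote between 0.079 and 0.087 m and x of pot3 in the frame of tote between -0.125 and 0.125 m and y of pot3 in the frame of tote between -0.09 and 0.09 m and angle between pot3's own z axis and vertical below 0.08 rad and contact force between the fingers and pot3 below 0.1 N and linear speed of pot3 below 0.02 m/s))), for 0.2 s.
At the end, for the whole second after the job is handed in: All four round pots are in the tote as one upright nested stack (each within 4 mm of its seated height: on the floor, or 26, 52 or 78 mm above it), within 12 mm of one common axis, tilted less than 0.08 rad, and at rest ((z of pot0 in the frame of tote between 0.001 and 0.009 m or z of pot0 in the frame of tote between 0.027 and 0.035 m or z of pot0 in the frame of tote between 0.053 and 0.061 m or z of pot0 in the frame of tote between 0.079 and 0.087 m) and x of pot0 in the frame of tote between -0.125 and 0.125 m and y of pot0 in the frame of tote between -0.09 and 0.09 m and angle between each of pot0, pot1, pot2, pot3's own z axis and vertical below 0.08 rad and linear speed of each of pot0, pot1, pot2, pot3 below 0.02 m/s and (z of pot1 in the frame of tote between 0.001 and 0.009 m or z of pot1 in the frame of tote between 0.027 and 0.035 m or z of pot1 in the frame of tote between 0.053 and 0.061 m or z of pot1 in the frame of tote between 0.079 and 0.087 m) and x of pot1 in the frame of tote between -0.125 and 0.125 m and y of pot1 in the frame of tote between -0.09 and 0.09 m and (z of pot2 in the frame of tote between 0.001 and 0.009 m or z of pot2 in the frame of tote between 0.027 and 0.035 m or z of pot2 in the frame of tote between 0.053 and 0.061 m or z of pot2 in the frame of tote between 0.079 and 0.087 m) and x of pot2 in the frame of tote between -0.125 and 0.125 m and y of pot2 in the frame of tote between -0.09 and 0.09 m and (z of pot3 in the frame of tote between 0.001 and 0.009 m or z of pot3 in the frame of tote between 0.027 and 0.035 m or z of pot3 in the frame of tote between 0.053 and 0.061 m or z of pot3 in the frame of tote between 0.079 and 0.087 m) and x of pot3 in the frame of tote between -0.125 and 0.125 m and y of pot3 in the frame of tote between -0.09 and 0.09 m and horizontal distance between each of pot1, pot2, pot3 and pot0 below 0.012 m and horizontal distance between each of pot2, pot3 and pot1 below 0.012 m and horizontal distance between pot3 and pot2 below 0.012 m); the robot touches nothing.
It fails at once if a round pot is dropped: falls freely faster than 0.8 m/s (about 3 cm of fall) ((linear speed of pot0 above 0.8 m/s and contact force between the fingers and pot0 below 0.1 N) or (linear speed of pot1 above 0.8 m/s and contact force between the fingers and pot1 below 0.1 N) or (linear speed of pot2 above 0.8 m/s and contact force between the fingers and pot2 below 0.1 N) or (linear speed of pot3 above 0.8 m/s and contact force between the fingers and pot3 below 0.1 N)).
It fails at once if the square pot is shifted by more than 25 mm or tipped (distance of square_pot from where it was at the start of the episode above 0.025 m or angle between square_pot's own z axis and vertical above 0.4 rad).
It fails at once if the jar or the brush is shifted by more than 30 mm (distance of any of seed_jar, bench_brush from where it was at the start of the episode above 0.03 m).
It also fails if it takes over 72 s, if anything falls off the work surface, if the arm or the gripper's body presses on something with over 40 N, if the wrist force passes 120 N, or if a joint passes its speed limit or range.

ROBOT

A 6-joint arm with a two-finger parallel gripper is mounted at the origin on the work surface. World frame = base frame: x ahead of the robot, y to its left, z up, the work surface at z = 0. Lengths are in m, angles in rad, forces in N, time in s.
With the tool pointing down it reaches from about 0.25 to 0.8 m from the base axis. Payload 3.9 kg.
Tool frame: the origin (TCP) lies on the front face of the gripper's body, between the roots of the fingers; the fingertips stand 73 mm ahead of it and the grasp point (between the pads) lies 54 mm ahead of it; z points along the fingers, y is the line along which they close (so a half turn about z gives the same grasp; the last joint's range is limited). The gripper opens to 85 mm and grips with 20 to 120 N. Pads are 22 mm wide; open, the fingers measure 114 mm over their backs; the gripper's body (76 mm by 85 mm) begins 54 mm behind the grasp point. The pads swing forward as they close: fully open they stand 13 mm farther back than shut.
Start: joints at [-1.11, 0.26, -0.138, 1.173, 0, 1.571], TCP at [0.233, -0.47, 0.304] pointing down, gripper open.
Joint ranges: [-2.78, 2.78], [-0.83, 1.72], [-1.28, 1.37], [-1.9, 2.12], [-1.57, 1.48], [-3.14, 3.14]. Speed limits (rad/s): [2.57, 2.57, 3.14, 3.14, 3.14, 3.14].

INTERFACE

Orientations are given as a unit quaternion [x, y, z, w].
In Python, from rig import get_obs, camera, camera_model, sign_off gives the robot as it stands. The module is installed in compiled form; this text tells all that it offers.
- The arm moves only by the shell command python3 -m creep 'ROWS' [FORCE]. ROWS is JSON, a list of rows, each an object with "gripper": the opening, from 0 (shut) to 1 (fully open); "linear": the shift along the world's x, y, z in mm, a list of three; "rot": the turn, a rotation vector about the world's x, y, z in degrees, a list of three. In form: [{"gripper": gripper, "linear": [dx, dy, dz], "rot": [rx, ry, rz]}, ...]. A call has 1 to 8 rows; each row shifts and turns the commanded pose from where the row before left it; what a row does not reach is not made up. A row lasts 1/10 s, in which the tool goes at most 50 mm and 8.59 degrees, less where a joint would pass 70% of its speed; a pose out of reach is approached as far as the arm can. A call is refused whole if a number of a shift passes 50 or a number of a turn 8.59, either way. A call with a gripper value outside its range is refused whole. The fingers move at their own pace and stop on an object; FORCE is the grip in N (left out, the last holds). Time passes only in rows, so rows that do not move let the fingers close. It gives the time, the measured TCP pose, the force, the opening and the grip force at its end, in the units of the state.
- get_obs(): the state, without advancing time (a new reading comes with each control period).
- camera(name): name is "side" or "top" or "wrist"; returns the picture (384x512x3 uint8, red, green, blue); there is no depth.
- camera_model(name): a dict with "K" (3x3 intrinsics, pixels), "rvec" (rotation vector, rad) and "tvec" (3), from world to camera coordinates, as OpenCV has them. Camera axes: x right, y down, z forward; pixel columns grow to the right and rows downward; lengths in m; the calibration is good to about 2 mm. A picture is of the moment at which its call begins: read the wrist's pose just before it. camera_model takes no time and is no camera call; for the wrist camera it gives the pose at the moment of the call.
- sign_off(): hands the job in; it is judged then, once.
The state is a dict: "time": time; "joint_pos": joint angles; "joint_vel": joint speeds; "joint_efforts": joint torques, N m; "position": TCP position; "tcp_rot": TCP orientation; "contact_force": force on the tool from outside, world axes, zero at the start; "torque": the same for the moment, N m; "gripper_width": finger opening in m; "grasp_force": force on a finger pad.
Only numpy, scipy, OpenCV 4.12 (cv2) and the standard library are available. Lean on these libraries where they do the work, as an engineer would, in place of code of your own. Each camera call takes 0.05 s, during which the arm holds its last target. There are 200 camera calls.

## Working session

There is one attempt and no reset: what is moved stays moved. The work goes in short steps, Python scripts to look and compute and a shell command to move; the robot and the scene stay as the last step left them, time stands still between calls to the robot, and variables do not carry over. Pictures are saved under pics/ and viewed, at most 10 in all, crops included, and the job is handed in when it is done.

```bash
mkdir -p pics
python3 - <<'E'
from rig import *
import cv2,numpy as np
o=get_obs();print(o)
t=camera("top");s=camera("side")
cv2.imwrite("pics/a.png",cv2.cvtColor(t,cv2.COLOR_RGB2BGR));cv2.imwrite("pics/b.png",cv2.cvtColor(s,cv2.COLOR_RGB2BGR))
for n in("top","side"):
  m=camera_model(n);R=cv2.Rodrigues(np.array(m["rvec"]))[0];print(n,m["K"],-R.T@np.array(m["tvec"]),R)
E
```

```text
{'time': 0.0, 'joint_pos': array([-1.11004036e+00,  2.60679498e-01, -1.39398257e-01,  1.17271147e+00,
       -9.52413459e-06,  1.57080731e+00]), 'joint_vel': array([ 1.78242071e-04, -2.06963942e-03,  5.17261587e-04, -4.32832815e-06,
        1.21768184e-03,  7.41594502e-05]), 'joint_efforts': array([ 1.04201834e-03, -4.05681825e+01,  2.53920329e+01,  1.87236123e-02,
        6.00473800e-05, -6.02442043e-06]), 'position': array([ 0.23317883, -0.46975393,  0.3030561 ]), 'tcp_rot': array([ 9.73580923e-01,  2.28340082e-01, -2.32176283e-04, -9.69034403e-04]), 'contact_force': array([-0.36981122,  0.44086717, -0.36208324]), 'torque': array([-0.0113114 , -0.01999298, -0.02140177]), 'grasp_force': 0.0, 'gripper_width': 0.08543841558854519}
top [[373.71522199   0.         251.64659042]
 [  0.         373.71522199 186.93583797]
 [  0.           0.           1.        ]] [0.50957608 0.01354699 0.9012862 ] [[-0.02209011 -0.99945369  0.02458362]
 [-0.99341792  0.01917898 -0.1129292 ]
 [ 0.11239602 -0.02691643 -0.99329887]]
side [[444.92018803   0.         250.82602065]
 [  0.         444.92018803 194.68688659]
 [  0.           0.           1.        ]] [ 0.55970609 -0.70816529  0.73899534] [[ 0.99809639 -0.06122219  0.00744629]
 [-0.03807281 -0.70663193 -0.70655628]
 [ 0.04851871  0.70492776 -0.70761768]]
```

View pics/a.png

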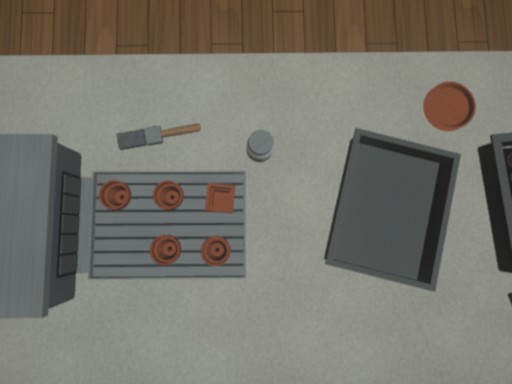

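View pics/b.png

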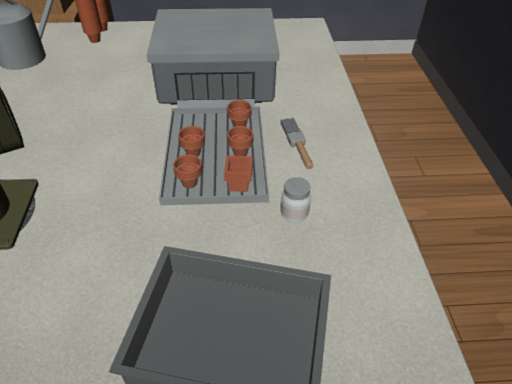

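The top view shows round pots at (116,195), (168,196), (166,250) and (216,250). The square pot is at (221,198), the jar at (260,145) and the tote at about (393,210). The side view matches this layout.

```bash
cat > h.py <<'E'
from rig import *
import cv2,numpy as np
def plane(m,px,z):
    p=cv2.undistortPoints(np.float64(px).reshape(-1,1,2),np.array(m["K"]),None).reshape(-1,2)
    R=cv2.Rodrigues(np.array(m["rvec"]))[0];c=-R.T@np.array(m["tvec"]).ravel()
    d=np.c_[p,np.ones(len(p))]@R
    return (c+d*((z-c[2])/d[:,2])[:,None])[:,:2],c
def pots(img,m,z):
    """rim centres: edge farthest from the camera's foot point lies on the top rim, 33 mm out"""
    hsv=cv2.cvtColor(img,cv2.COLOR_RGB2HSV)
    k=cv2.inRange(hsv,(0,90,50),(14,255,255))|cv2.inRange(hsv,(172,90,50),(180,255,255))
    out=[]
    for c in cv2.findContours(cv2.morphologyEx(k,cv2.MORPH_CLOSE,np.ones((3,3))),cv2.RETR_EXTERNAL,cv2.CHAIN_APPROX_NONE)[0]:
        if cv2.contourArea(c)<250: continue
        P,cam=plane(m,c,z); u=P.mean(0)-cam[:2]; u/=np.linalg.norm(u); v=np.array([-u[1],u[0]])
        a,b=P@u,P@v
        out.append((cv2.boundingRect(c),(u*(a.max()-.033)+v*(b.max()+b.min())/2).round(4),round(np.ptp(b),4)))
    return out
E
python3 - <<'E'
from h import *
for n in("top","side"):
    i=cv2.cvtColor(cv2.imread(f"pics/{'a' if n=='top' else 'b'}.png"),cv2.COLOR_BGR2RGB);m=camera_model(n)
    print(n,*pots(i,m,.068),sep="\n")
m=camera_model("top")
print(plane(m,[(356,129),(460,154),(435,289),(326,263)],.07)[0].round(3))
print(plane(m,[(94,172),(245,172),(245,277),(91,278)],.022)[0].round(3), plane(m,[(81,150),(75,303),(55,135),(50,316)],.175)[0].round(3))
E
```

```text
top
((201, 237, 30, 29), array([0.4653, 0.0728]), np.float64(0.0637))
((150, 235, 31, 30), array([0.4692, 0.184 ]), np.float64(0.0634))
((205, 183, 30, 30), array([0.5891, 0.0674]), np.float64(0.0835))
((153, 181, 31, 29), array([0.5891, 0.1779]), np.float64(0.0627))
((99, 181, 32, 29), array([0.5922, 0.2969]), np.float64(0.0636))
((424, 82, 52, 49), array([ 0.7998, -0.4989]), np.float64(0.1113))
((0, 0, 512, 55), array([ 1.0479, -0.0388]), np.float64(1.2164))
side
((173, 126, 32, 62), array([0.4627, 0.1788]), np.float64(0.0815))
((224, 100, 29, 92), array([0.592 , 0.2906]), np.float64(0.0674))
((340, 54, 172, 330), array([1.2235, 0.4649]), np.float64(0.6039))
((74, 0, 35, 43), array([0.0613, 1.0096]), np.float64(0.1154))
[[ 0.733 -0.252]
 [ 0.67  -0.489]
 [ 0.37  -0.407]
 [ 0.432 -0.169]]
[[0.652 0.36 ]
 [0.645 0.005]
 [0.401 0.01 ]
 [0.407 0.361]] [[0.671 0.326]
 [0.38  0.329]
 [0.702 0.377]
 [0.358 0.374]]
```

```bash
python3 -m creep '[{"gripper":1,"linear":[17,39,0],"rot":[0,0,4.55]},{"gripper":1,"linear":[17,39,0],"rot":[0,0,4.55]},{"gripper":1,"linear":[17,39,0],"rot":[0,0,4.55]},{"gripper":1,"linear":[17,39,0],"rot":[0,0,4.55]},{"gripper":1,"linear":[17,39,0],"rot":[0,0,4.55]},{"gripper":1,"linear":[17,39,0],"rot":[0,0,4.55]},{"gripper":1,"linear":[17,39,0],"rot":[0,0,4.55]}]' 30
python3 -m creep '[{"gripper":1,"linear":[16,39,0],"rot":[0,0,4.55]},{"gripper":1,"linear":[16,39,0],"rot":[0,0,4.55]},{"gripper":1,"linear":[16,39,0],"rot":[0,0,4.55]},{"gripper":1,"linear":[16,39,0],"rot":[0,0,4.55]},{"gripper":1,"linear":[16,39,0],"rot":[0,0,4.55]},{"gripper":1,"linear":[16,39,0],"rot":[0,0,4.55]},{"gripper":1,"linear":[16,39,0],"rot":[0,0,4.55]},{"gripper":1,"linear":[0,0,0],"rot":[0,0,0]}]'
python3 - <<'E'
from h import *
o=get_obs();print(o["position"],o["tcp_rot"],o["joint_pos"])
m=camera_model("wrist");i=camera("wrist");cv2.imwrite("pics/c.png",i[:,:,::-1])
print(*pots(i,m,.068),sep="\n");print(plane(m,[(0,0),(511,383)],.068))
E
```

```text
time: 0.8
position: [0.3525, -0.1955, 0.3037]
tcp_rot: [0.873, 0.488, -0.0, -0.0]
contact_force: [0.7, -0.4, -1.0]
gripper_width: 0.085
grasp_force: 0.0
time: 1.6
position: [0.4662, 0.0797, 0.3034]
tcp_rot: [0.704, 0.71, 0.001, -0.0]
contact_force: [0.7, -0.7, 0.3]
gripper_width: 0.0856
grasp_force: 0.0
[0.46618306 0.07971884 0.30343447] [ 7.04067460e-01  7.10132344e-01  9.96491841e-04 -2.67648331e-04] [ 1.68529322e-01  1.70551797e-01 -2.57477388e-01  1.14145797e+00
  1.59517612e-03  1.73074962e+00]
((320, 161, 69, 60), array([0.59  , 0.0572]), np.float64(0.0851))
((224, 151, 57, 59), array([0.4652, 0.0743]), np.float64(0.0639))
((339, 49, 70, 68), array([0.5907, 0.1793]), np.float64(0.0646))
((226, 41, 64, 69), array([0.4698, 0.1844]), np.float64(0.0648))
(array([[ 0.2264944 ,  0.24964491],
       [ 0.84915953, -0.22951846]]), array([0.46597534, 0.15809039, 0.37398532]))
```

View pics/c.png

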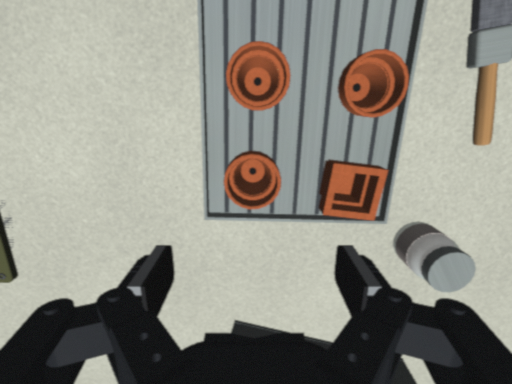

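The wrist view shows pot A at (252,180), the square pot at (354,190), and pots B at (258,75) and C at (374,83). The camera sits on the +y side of the gripper, so I'll turn it away from the washer for the far pot. Next is to descend on pot A and grip it.

```bash
python3 -m creep '[{"gripper":1,"linear":[0,-5.5,-40],"rot":[0,0,0]},{"gripper":1,"linear":[0,0,-45],"rot":[0,0,0]},{"gripper":1,"linear":[0,0,-45],"rot":[0,0,0]},{"gripper":1,"linear":[0,0,-40],"rot":[0,0,0]},{"gripper":1,"linear":[0,0,-20],"rot":[0,0,0]},{"gripper":1,"linear":[0,0,0],"rot":[0,0,0]},{"gripper":0.5,"linear":[0,0,0],"rot":[0,0,0]},{"gripper":0.5,"linear":[0,0,0],"rot":[0,0,0]}]' 30
python3 -m creep '[{"gripper":0.5,"linear":[0,0,0],"rot":[0,0,0]},{"gripper":0.5,"linear":[0,0,0],"rot":[0,0,0]}]'
```

```text
time: 2.45
position: [0.4653, 0.0699, 0.1155]
tcp_rot: [0.707, 0.707, 0.001, 0.001]
contact_force: [-0.2, -0.2, -0.7]
gripper_width: 0.0658
grasp_force: 33.5
time: 2.65
position: [0.4656, 0.0703, 0.1153]
tcp_rot: [0.707, 0.708, 0.001, 0.001]
contact_force: [-0.3, -0.2, 3.9]
gripper_width: 0.0663
grasp_force: 33.9
```

```bash
python3 -m creep '[{"gripper":0.5,"linear":[0,0,15],"rot":[0,0,0]},{"gripper":0.5,"linear":[0,0,30],"rot":[0,0,0]},{"gripper":0.5,"linear":[0,0,40],"rot":[0,0,0]},{"gripper":0.5,"linear":[0,0,40],"rot":[0,0,0]},{"gripper":0.5,"linear":[5,-20,20],"rot":[0,0,0]},{"gripper":0.5,"linear":[8,-35,0],"rot":[0,0,0]},{"gripper":0.5,"linear":[8,-40,0],"rot":[0,0,0]},{"gripper":0.5,"linear":[8,-40,0],"rot":[0,0,0]}]'
python3 -m creep '[{"gripper":0.5,"linear":[8,-40,0],"rot":[0,0,0]},{"gripper":0.5,"linear":[8,-40,0],"rot":[0,0,0]},{"gripper":0.5,"linear":[8,-40,0],"rot":[0,0,0]},{"gripper":0.5,"linear":[8,-40,0],"rot":[0,0,0]},{"gripper":0.5,"linear":[8,-40,0],"rot":[0,0,0]},{"gripper":0.5,"linear":[8,-40,0],"rot":[0,0,0]},{"gripper":0.5,"linear":[6,-24,0],"rot":[0,0,0]},{"gripper":0.5,"linear":[0,0,0],"rot":[0,0,0]}]'
python3 - <<'E'
from h import *
o=get_obs();print(o["position"],o["joint_pos"][5])
i=camera("top");cv2.imwrite("pics/d.png",i[:,:,::-1])
j=camera("wrist");cv2.imwrite("pics/e.png",np.hstack([i,j])[:,::1,::-1][:, :, :])
cv2.imwrite("pics/e.png",cv2.resize(np.hstack([i,j])[:,:,::-1],(800,300)))
E
```

```text
time: 3.45
position: [0.4938, -0.0658, 0.26]
tcp_rot: [0.706, 0.708, 0.001, 0.001]
contact_force: [-0.5, 0.4, -1.2]
gripper_width: 0.0661
grasp_force: 34.0
time: 4.25
position: [0.5481, -0.3322, 0.2588]
tcp_rot: [0.708, 0.706, -0.0, 0.001]
contact_force: [0.8, 1.0, -0.9]
gripper_width: 0.0657
grasp_force: 34.0
[ 0.54806207 -0.3322286   0.25877175] 1.027965658080984
```

View pics/e.png

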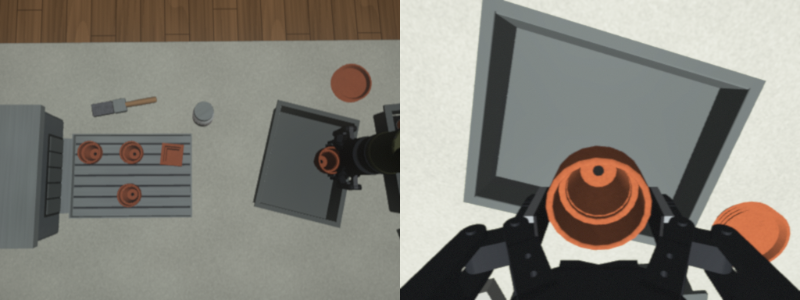

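The pot hangs level over the tote: top view (328,160), wrist view (598,210) in the combined picture. Now to lower it.

```bash
python3 -m creep '[{"gripper":0.5,"linear":[0,0,-30],"rot":[0,0,0]},{"gripper":0.5,"linear":[0,0,-40],"rot":[0,0,0]},{"gripper":0.5,"linear":[0,0,-35],"rot":[0,0,0]},{"gripper":0.5,"linear":[0,0,-20],"rot":[0,0,0]},{"gripper":0.5,"linear":[0,0,-10],"rot":[0,0,0]},{"gripper":0.5,"linear":[0,0,-4],"rot":[0,0,0]},{"gripper":0.5,"linear":[0,0,-1],"rot":[0,0,0]},{"gripper":0.5,"linear":[0,0,0],"rot":[0,0,0]}]'
```

```text
time: 5.15
position: [0.5483, -0.3289, 0.1203]
tcp_rot: [0.706, 0.708, 0.0, 0.001]
contact_force: [0.5, 1.4, -0.1]
gripper_width: 0.0657
grasp_force: 34.0
```

```bash
python3 -m creep '[{"gripper":0.5,"linear":[0,0,-1.5],"rot":[0,0,0]},{"gripper":0.5,"linear":[0,0,-1.5],"rot":[0,0,0]},{"gripper":0.5,"linear":[0,0,0],"rot":[0,0,0]}]'
python3 -m creep '[{"gripper":0.5,"linear":[0,0,-1],"rot":[0,0,0]},{"gripper":0.5,"linear":[0,0,0],"rot":[0,0,0]}]'
```

```text
time: 5.45
position: [0.5478, -0.329, 0.1164]
tcp_rot: [0.707, 0.708, 0.0, 0.001]
contact_force: [0.7, 0.3, 0.5]
gripper_width: 0.0658
grasp_force: 34.1
time: 5.65
position: [0.5478, -0.3291, 0.1163]
tcp_rot: [0.707, 0.708, 0.0, 0.001]
contact_force: [-2.2, 0.5, 5.7]
gripper_width: 0.0661
grasp_force: 34.5
```

```bash
python3 -m creep '[{"gripper":1,"linear":[0,0,0],"rot":[0,0,0]},{"gripper":1,"linear":[0,0,0],"rot":[0,0,0]},{"gripper":1,"linear":[0,0,0],"rot":[0,0,0]},{"gripper":1,"linear":[0,0,10],"rot":[0,0,0]},{"gripper":1,"linear":[0,0,30],"rot":[0,0,0]},{"gripper":1,"linear":[0,0,45],"rot":[0,0,0]},{"gripper":1,"linear":[0,0,45],"rot":[0,0,0]},{"gripper":1,"linear":[0,0,30],"rot":[0,0,0]}]'
python3 - <<'E'
from h import *
m=camera_model("wrist");i=camera("wrist");print(get_obs()["position"],*pots(i,m,.069),sep="\n")
cv2.imwrite("pics/f.png",i[:,:,::-1])
m=camera_model("top");i=camera("top");print(*pots(i,m,.069),sep="\n")
E
```

```text
time: 6.45
position: [0.5481, -0.3291, 0.2793]
tcp_rot: [0.706, 0.708, 0.001, 0.002]
contact_force: [1.1, -0.2, -0.0]
gripper_width: 0.0852
grasp_force: 0.0
[ 0.54967272 -0.33007086  0.28411969]
((388, 250, 96, 62), array([ 0.7918, -0.4745]), np.float64(0.0833))
((222, 145, 62, 63), array([ 0.5483, -0.3235]), np.float64(0.0638))
((150, 235, 31, 30), array([0.4692, 0.1838]), np.float64(0.0633))
((378, 195, 29, 29), array([ 0.5477, -0.3232]), np.float64(0.0641))
((205, 183, 30, 30), array([0.589 , 0.0674]), np.float64(0.0834))
((153, 181, 31, 29), array([0.5895, 0.1786]), np.float64(0.0626))
((99, 181, 32, 29), array([0.5921, 0.2965]), np.float64(0.0635))
((424, 82, 52, 49), array([ 0.7992, -0.4983]), np.float64(0.1116))
((0, 0, 512, 55), array([ 1.0708, -0.0427]), np.float64(1.2081))
```

View pics/f.png

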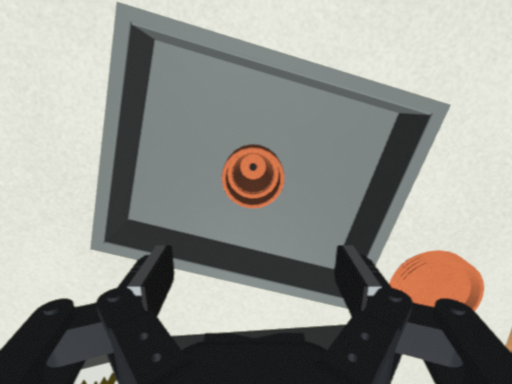

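The first pot stands upright in the tote at (252,176) in the wrist view, centre about (0.548, -0.3235). Going for pot B.

```bash
python3 -m creep '[{"gripper":1,"linear":[-3,20,0],"rot":[0,0,0]},{"gripper":1,"linear":[-7,42,0],"rot":[0,0,0]},{"gripper":1,"linear":[-7,45,0],"rot":[0,0,0]},{"gripper":1,"linear":[-7,45,0],"rot":[0,0,0]},{"gripper":1,"linear":[-7,45,0],"rot":[0,0,0]},{"gripper":1,"linear":[-7,45,0],"rot":[0,0,0]},{"gripper":1,"linear":[-7,45,0],"rot":[0,0,0]},{"gripper":1,"linear":[-7,45,0],"rot":[0,0,0]}]'
python3 -m creep '[{"gripper":1,"linear":[-7,45,0],"rot":[0,0,0]},{"gripper":1,"linear":[-7,45,0],"rot":[0,0,0]},{"gripper":1,"linear":[-7,45,0],"rot":[0,0,0]},{"gripper":1,"linear":[-6,43,-20],"rot":[0,0,0]},{"gripper":1,"linear":[0,0,-30],"rot":[0,0,0]},{"gripper":1,"linear":[0,0,-20],"rot":[0,0,0]},{"gripper":1,"linear":[0,0,0],"rot":[0,0,0]},{"gripper":1,"linear":[0,0,0],"rot":[0,0,0]}]'
```

```text
time: 7.35
position: [0.4944, 0.0049, 0.2745]
tcp_rot: [0.707, 0.708, -0.0, -0.0]
contact_force: [1.3, 0.4, 0.4]
gripper_width: 0.0855
grasp_force: 0.0
time: 8.15
position: [0.468, 0.1811, 0.2048]
tcp_rot: [0.707, 0.708, -0.001, -0.0]
contact_force: [0.1, 0.8, 0.1]
gripper_width: 0.0853
grasp_force: 0.0
```

```bash
python3 -m creep '[{"gripper":1,"linear":[1.5,-1,-40],"rot":[0,0,0]},{"gripper":1,"linear":[0,0,-35],"rot":[0,0,0]},{"gripper":1,"linear":[0,0,-14],"rot":[0,0,0]},{"gripper":1,"linear":[0,0,0],"rot":[0,0,0]},{"gripper":0.5,"linear":[0,0,0],"rot":[0,0,0]},{"gripper":0.5,"linear":[0,0,0],"rot":[0,0,0]},{"gripper":0.5,"linear":[0,0,0],"rot":[0,0,0]},{"gripper":0.5,"linear":[0,0,0],"rot":[0,0,0]}]' 30
```

```text
time: 8.95
position: [0.4713, 0.1807, 0.1181]
tcp_rot: [0.707, 0.708, 0.002, 0.001]
contact_force: [-0.6, -0.5, 6.8]
gripper_width: 0.0657
grasp_force: 33.1
```

```bash
python3 -m creep '[{"gripper":0.5,"linear":[0,0,15],"rot":[0,0,0]},{"gripper":0.5,"linear":[0,0,35],"rot":[0,0,0]},{"gripper":0.5,"linear":[0,0,45],"rot":[0,0,0]},{"gripper":0.5,"linear":[2,-15,40],"rot":[0,0,0]},{"gripper":0.5,"linear":[5,-30,25],"rot":[0,0,0]},{"gripper":0.5,"linear":[6,-40,0],"rot":[0,0,0]},{"gripper":0.5,"linear":[6,-42,0],"rot":[0,0,0]},{"gripper":0.5,"linear":[6,-42,0],"rot":[0,0,0]}]'
python3 -m creep '[{"gripper":0.5,"linear":[6,-42,0],"rot":[0,0,0]},{"gripper":0.5,"linear":[6,-42,0],"rot":[0,0,0]},{"gripper":0.5,"linear":[6,-42,0],"rot":[0,0,0]},{"gripper":0.5,"linear":[6,-42,0],"rot":[0,0,0]},{"gripper":0.5,"linear":[6,-42,0],"rot":[0,0,0]},{"gripper":0.5,"linear":[6,-42,0],"rot":[0,0,0]},{"gripper":0.5,"linear":[6,-42,0],"rot":[0,0,0]},{"gripper":0.5,"linear":[6,-42,0],"rot":[0,0,0]}]'
python3 -m creep '[{"gripper":0.5,"linear":[4,-43,0],"rot":[0,0,0]},{"gripper":0.5,"linear":[0,0,-40],"rot":[0,0,0]},{"gripper":0.5,"linear":[0,0,-40],"rot":[0,0,0]},{"gripper":0.5,"linear":[0,0,0],"rot":[0,0,0]},{"gripper":0.5,"linear":[0,0,0],"rot":[0,0,0]}]'
```

```text
time: 9.75
position: [0.4955, 0.0099, 0.2775]
tcp_rot: [0.706, 0.708, 0.001, 0.001]
contact_force: [0.3, -0.3, -0.7]
gripper_width: 0.0656
grasp_force: 33.9
time: 10.55
position: [0.5431, -0.3267, 0.277]
tcp_rot: [0.707, 0.708, 0.0, 0.001]
contact_force: [0.9, -0.6, -0.0]
gripper_width: 0.0657
grasp_force: 33.9
time: 11.05
position: [0.5467, -0.3675, 0.1964]
tcp_rot: [0.706, 0.708, -0.0, -0.001]
contact_force: [0.5, 0.2, 1.0]
gripper_width: 0.0657
grasp_force: 34.1
```

```bash
python3 -m creep '[{"gripper":0.5,"linear":[1,20,0],"rot":[0,0,0]},{"gripper":0.5,"linear":[0.5,19,0],"rot":[0,0,0]},{"gripper":0.5,"linear":[0,0,0],"rot":[0,0,0]},{"gripper":0.5,"linear":[0,0,0],"rot":[0,0,0]}]'
cat >> h.py <<'E'
def held():
    p=get_obs()["position"];m=camera_model("wrist");i=camera("wrist")
    print(p.round(4),[q for q in pots(i,m,p[2]-.049) if 150<q[0][0]+q[0][2]/2<350])
    return i
E
python3 - <<'E'
from h import *
i=held();cv2.imwrite("pics/g.png",i[:,:,::-1])
E
```

```text
time: 11.45
position: [0.5494, -0.3283, 0.198]
tcp_rot: [0.706, 0.708, 0.0, 0.002]
contact_force: [-0.1, -0.5, -0.4]
gripper_width: 0.0659
grasp_force: 34.1
[ 0.5494 -0.3283  0.198 ] [((186, 160, 136, 157), array([ 0.5502, -0.3227]), np.float64(0.0657))]
```

View pics/g.png

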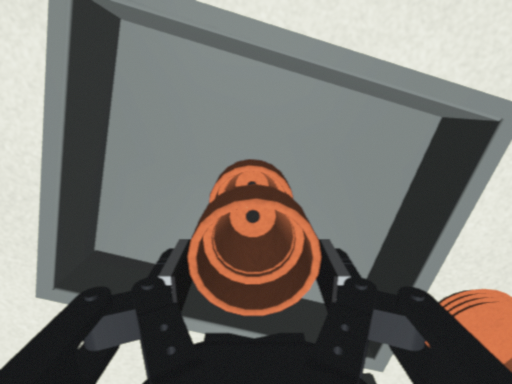

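The held pot's rim is centred at about (254,252) and the lower pot shows behind it at (252,180). They agree to about 1 mm, so I'll lower it.

```bash
python3 -m creep '[{"gripper":0.5,"linear":[-1,-0.5,-15],"rot":[0,0,0]},{"gripper":0.5,"linear":[0,0,-15],"rot":[0,0,0]},{"gripper":0.5,"linear":[0,0,-10],"rot":[0,0,0]},{"gripper":0.5,"linear":[0,0,-6],"rot":[0,0,0]},{"gripper":0.5,"linear":[0,0,-3],"rot":[0,0,0]},{"gripper":0.5,"linear":[0,0,0],"rot":[0,0,0]},{"gripper":0.5,"linear":[0,0,0],"rot":[0,0,0]}]'
python3 -m creep '[{"gripper":0.5,"linear":[0,0,-2],"rot":[0,0,0]},{"gripper":0.5,"linear":[0,0,0],"rot":[0,0,0]}]'
```

```text
time: 12.2
position: [0.5478, -0.3295, 0.1474]
tcp_rot: [0.706, 0.708, 0.0, 0.0]
contact_force: [0.2, -0.7, -0.4]
gripper_width: 0.066
grasp_force: 34.1
time: 12.4
position: [0.5481, -0.3295, 0.1455]
tcp_rot: [0.706, 0.708, 0.0, 0.001]
contact_force: [0.6, -0.8, 0.6]
gripper_width: 0.0657
grasp_force: 34.2
```

```bash
python3 -m creep '[{"gripper":0.5,"linear":[0,0,-1],"rot":[0,0,0]},{"gripper":0.5,"linear":[0,0,0],"rot":[0,0,0]}]'
python3 -m creep '[{"gripper":0.5,"linear":[0,0,-1],"rot":[0,0,0]},{"gripper":0.5,"linear":[0,0,0],"rot":[0,0,0]}]'
```

```text
time: 12.6
position: [0.5487, -0.3297, 0.1452]
tcp_rot: [0.706, 0.708, 0.001, 0.002]
contact_force: [1.1, 0.2, 5.2]
gripper_width: 0.0658
grasp_force: 34.5
time: 12.8
position: [0.5489, -0.3298, 0.1451]
tcp_rot: [0.706, 0.708, 0.001, 0.002]
contact_force: [0.8, 1.1, 10.0]
gripper_width: 0.0657
grasp_force: 34.8
```

```bash
python3 -m creep '[{"gripper":1,"linear":[0,0,1],"rot":[0,0,0]},{"gripper":1,"linear":[0,0,0],"rot":[0,0,0]},{"gripper":1,"linear":[0,0,0],"rot":[0,0,0]},{"gripper":1,"linear":[0,0,10],"rot":[0,0,0]},{"gripper":1,"linear":[0,0,30],"rot":[0,0,0]},{"gripper":1,"linear":[0,0,45],"rot":[0,0,0]},{"gripper":1,"linear":[0,0,45],"rot":[0,0,0]},{"gripper":1,"linear":[0,0,15],"rot":[0,0,0]}]'
python3 - <<'E'
from h import *
m=camera_model("wrist");i=camera("wrist");print(get_obs()["position"],*pots(i,m,.095),sep="\n")
E
python3 -m creep '[{"gripper":1,"linear":[2,22,0],"rot":[0,0,0]},{"gripper":1,"linear":[3,40,0],"rot":[0,0,0]},{"gripper":1,"linear":[4,45,0],"rot":[0,0,0]},{"gripper":1,"linear":[4,45,0],"rot":[0,0,0]},{"gripper":1,"linear":[4,45,0],"rot":[0,0,0]},{"gripper":1,"linear":[4,45,0],"rot":[0,0,0]},{"gripper":1,"linear":[4,45,0],"rot":[0,0,0]},{"gripper":1,"linear":[4,45,0],"rot":[0,0,0]}]'
python3 -m creep '[{"gripper":1,"linear":[4,45,0],"rot":[0,0,0]},{"gripper":1,"linear":[4,45,0],"rot":[0,0,0]},{"gripper":1,"linear":[3,45,0],"rot":[0,0,0]},{"gripper":1,"linear":[2,37,-20],"rot":[0,0,0]},{"gripper":1,"linear":[0,0,-40],"rot":[0,0,0]},{"gripper":1,"linear":[0,0,-30],"rot":[0,0,0]},{"gripper":1,"linear":[0,0,0],"rot":[0,0,0]},{"gripper":1,"linear":[0,0,0],"rot":[0,0,0]}]'
```

```text
time: 13.6
position: [0.5489, -0.3302, 0.295]
tcp_rot: [0.706, 0.708, 0.001, 0.004]
contact_force: [0.9, -0.9, -0.2]
gripper_width: 0.0854
grasp_force: 0.0
[ 0.54922761 -0.330386    0.29581484]
((382, 244, 92, 64), array([ 0.7698, -0.4564]), np.float64(0.0785))
((220, 142, 65, 69), array([ 0.5491, -0.3244]), np.float64(0.0644))
time: 14.45
position: [0.5758, 0.0045, 0.2882]
tcp_rot: [0.707, 0.708, -0.001, -0.0]
contact_force: [0.0, 0.6, -0.2]
gripper_width: 0.0856
grasp_force: 0.0
time: 15.25
position: [0.5888, 0.1745, 0.1985]
tcp_rot: [0.707, 0.708, -0.001, -0.001]
contact_force: [0.4, -0.0, 0.5]
gripper_width: 0.0854
grasp_force: 0.0
```

```bash
python3 -m creep '[{"gripper":1,"linear":[1.5,0,-35],"rot":[0,0,0]},{"gripper":1,"linear":[0,0,-33],"rot":[0,0,0]},{"gripper":1,"linear":[0,0,-14],"rot":[0,0,0]},{"gripper":1,"linear":[0,0,0],"rot":[0,0,0]},{"gripper":0.5,"linear":[0,0,0],"rot":[0,0,0]},{"gripper":0.5,"linear":[0,0,0],"rot":[0,0,0]},{"gripper":0.5,"linear":[0,0,0],"rot":[0,0,0]},{"gripper":0.5,"linear":[0,0,0],"rot":[0,0,0]}]' 30
```

```text
time: 16.05
position: [0.5925, 0.1752, 0.1197]
tcp_rot: [0.707, 0.708, 0.002, 0.001]
contact_force: [-2.2, -0.3, 6.2]
gripper_width: 0.0649
grasp_force: 33.2
```

```bash
python3 -m creep '[{"gripper":0.5,"linear":[0,0,15],"rot":[0,0,0]},{"gripper":0.5,"linear":[0,0,35],"rot":[0,0,0]},{"gripper":0.5,"linear":[0,0,45],"rot":[0,0,0]},{"gripper":0.5,"linear":[-1,-15,40],"rot":[0,0,0]},{"gripper":0.5,"linear":[-3,-30,25],"rot":[0,0,0]},{"gripper":0.5,"linear":[-3,-42,0],"rot":[0,0,0]},{"gripper":0.5,"linear":[-3,-42,0],"rot":[0,0,0]},{"gripper":0.5,"linear":[-3,-42,0],"rot":[0,0,0]}]'
python3 -m creep '[{"gripper":0.5,"linear":[-3,-42,0],"rot":[0,0,0]},{"gripper":0.5,"linear":[-4,-42,0],"rot":[0,0,0]},{"gripper":0.5,"linear":[-4,-42,0],"rot":[0,0,0]},{"gripper":0.5,"linear":[-4,-42,0],"rot":[0,0,0]},{"gripper":0.5,"linear":[-4,-42,0],"rot":[0,0,0]},{"gripper":0.5,"linear":[-4,-42,0],"rot":[0,0,0]},{"gripper":0.5,"linear":[-3,-42,0],"rot":[0,0,0]},{"gripper":0.5,"linear":[-3,-38,0],"rot":[0,0,0]}]'
python3 -m creep '[{"gripper":0.5,"linear":[0,0,-20],"rot":[0,0,0]},{"gripper":0.5,"linear":[0,0,-20],"rot":[0,0,0]},{"gripper":0.5,"linear":[0,0,0],"rot":[0,0,0]},{"gripper":0.5,"linear":[0,0,0],"rot":[0,0,0]}]'
python3 - <<'E'
from h import *
held()
E
```

```text
time: 16.85
position: [0.5781, 0.0024, 0.2785]
tcp_rot: [0.706, 0.708, 0.001, 0.001]
contact_force: [0.5, -0.3, -0.6]
gripper_width: 0.0652
grasp_force: 34.0
time: 17.65
position: [0.5487, -0.3305, 0.2781]
tcp_rot: [0.707, 0.707, 0.0, 0.001]
contact_force: [0.7, 0.4, -0.8]
gripper_width: 0.065
grasp_force: 34.0
time: 18.05
position: [0.5489, -0.3282, 0.2375]
tcp_rot: [0.706, 0.708, 0.0, -0.0]
contact_force: [-0.5, -0.1, -1.2]
gripper_width: 0.065
grasp_force: 34.0
[ 0.5489 -0.3282  0.2375] [((188, 153, 133, 161), array([ 0.5495, -0.3205]), np.float64(0.0648))]
```

```bash
python3 -m creep '[{"gripper":0.5,"linear":[0,-2,-15],"rot":[0,0,0]},{"gripper":0.5,"linear":[0,0,-18],"rot":[0,0,0]},{"gripper":0.5,"linear":[0,0,-12],"rot":[0,0,0]},{"gripper":0.5,"linear":[0,0,-8],"rot":[0,0,0]},{"gripper":0.5,"linear":[0,0,-4],"rot":[0,0,0]},{"gripper":0.5,"linear":[0,0,-3],"rot":[0,0,0]},{"gripper":0.5,"linear":[0,0,0],"rot":[0,0,0]}]'
python3 -m creep '[{"gripper":0.5,"linear":[0,0,-2],"rot":[0,0,0]},{"gripper":0.5,"linear":[0,0,0],"rot":[0,0,0]}]'
```

```text
time: 18.8
position: [0.5491, -0.3302, 0.177]
tcp_rot: [0.706, 0.708, 0.0, 0.0]
contact_force: [-0.2, 0.2, -1.6]
gripper_width: 0.0648
grasp_force: 34.0
time: 19.0
position: [0.5491, -0.3304, 0.1751]
tcp_rot: [0.707, 0.708, 0.0, 0.0]
contact_force: [-0.9, 0.5, -1.1]
gripper_width: 0.0652
grasp_force: 34.0
```

```bash
python3 -m creep '[{"gripper":0.5,"linear":[0,0,-1],"rot":[0,0,0]},{"gripper":0.5,"linear":[0,0,0],"rot":[0,0,0]}]'
```

```text
time: 19.2
position: [0.5489, -0.3303, 0.174]
tcp_rot: [0.706, 0.708, 0.0, 0.0]
contact_force: [0.6, 0.7, -1.3]
gripper_width: 0.0651
grasp_force: 34.0
```

```bash
python3 -m creep '[{"gripper":0.5,"linear":[0,0,-1],"rot":[0,0,0]},{"gripper":0.5,"linear":[0,0,0],"rot":[0,0,0]}]'
python3 -m creep '[{"gripper":0.5,"linear":[0,0,-1],"rot":[0,0,0]},{"gripper":0.5,"linear":[0,0,0],"rot":[0,0,0]}]'
```

```text
time: 19.4
position: [0.5493, -0.3304, 0.1733]
tcp_rot: [0.706, 0.708, 0.0, 0.001]
contact_force: [-0.2, -0.4, 0.4]
gripper_width: 0.0649
grasp_force: 34.1
time: 19.6
position: [0.5499, -0.3306, 0.173]
tcp_rot: [0.706, 0.708, 0.001, 0.001]
contact_force: [0.8, 0.2, 5.2]
gripper_width: 0.065
grasp_force: 34.4
```

```bash
python3 -m creep '[{"gripper":1,"linear":[0,0,1],"rot":[0,0,0]},{"gripper":1,"linear":[0,0,0],"rot":[0,0,0]},{"gripper":1,"linear":[0,0,0],"rot":[0,0,0]},{"gripper":1,"linear":[0,0,10],"rot":[0,0,0]},{"gripper":1,"linear":[0,0,30],"rot":[0,0,0]},{"gripper":1,"linear":[0,0,45],"rot":[0,0,0]},{"gripper":1,"linear":[0,0,40],"rot":[0,0,0]},{"gripper":1,"linear":[0,0,0],"rot":[0,0,0]}]'
python3 - <<'E'
from h import *
m=camera_model("wrist");i=camera("wrist");print(get_obs()["position"],*pots(i,m,.121),sep="\n")
m=camera_model("top");i=camera("top");print(*pots(i,m,.121),sep="\n")
E
python3 -m creep '[{"gripper":1,"linear":[2,22,0],"rot":[0,0,6]},{"gripper":1,"linear":[3,42,0],"rot":[0,0,6]},{"gripper":1,"linear":[3,45,0],"rot":[0,0,6]},{"gripper":1,"linear":[3,45,0],"rot":[0,0,6]},{"gripper":1,"linear":[3,45,0],"rot":[0,0,6]},{"gripper":1,"linear":[3,45,0],"rot":[0,0,6]},{"gripper":1,"linear":[3,45,0],"rot":[0,0,6]},{"gripper":1,"linear":[3,45,0],"rot":[0,0,6]}]'
python3 -m creep '[{"gripper":1,"linear":[3,45,0],"rot":[0,0,6]},{"gripper":1,"linear":[3,45,0],"rot":[0,0,6]},{"gripper":1,"linear":[3,45,0],"rot":[0,0,6]},{"gripper":1,"linear":[3,45,0],"rot":[0,0,6]},{"gripper":1,"linear":[3,45,0],"rot":[0,0,6]},{"gripper":1,"linear":[3,43,0],"rot":[0,0,6]},{"gripper":1,"linear":[2,25,0],"rot":[0,0,6]},{"gripper":1,"linear":[0,0,0],"rot":[0,0,0]}]'
python3 - <<'E'
from h import *
m=camera_model("wrist");i=camera("wrist");o=get_obs();print(o["position"],o["tcp_rot"],*pots(i,m,.068),sep="\n")
E
```

```text
time: 20.4
position: [0.5512, -0.3317, 0.3055]
tcp_rot: [0.706, 0.708, 0.001, 0.006]
contact_force: [-0.1, -0.4, 0.3]
gripper_width: 0.0857
grasp_force: 0.0
[ 0.55038531 -0.33116615  0.30231874]
((377, 238, 88, 69), array([ 0.7498, -0.4383]), np.float64(0.0727))
((216, 139, 68, 77), array([ 0.5499, -0.3256]), np.float64(0.064))
((381, 192, 38, 31), array([ 0.549 , -0.3249]), np.float64(0.0643))
((205, 183, 30, 30), array([0.582 , 0.0633]), np.float64(0.0794))
((99, 181, 32, 29), array([0.5864, 0.2769]), np.float64(0.0596))
((424, 82, 52, 49), array([ 0.7801, -0.4645]), np.float64(0.1046))
((0, 0, 512, 55), array([ 1.0597, -0.044 ]), np.float64(1.1346))
time: 21.3
position: [0.5707, 0.0055, 0.2962]
tcp_rot: [0.356, 0.935, -0.001, -0.002]
contact_force: [0.5, 0.6, -0.8]
gripper_width: 0.0855
grasp_force: 0.0
time: 22.1
position: [0.591, 0.3001, 0.2952]
tcp_rot: [-0.004, 1.0, -0.0, -0.002]
contact_force: [-1.1, -0.4, -0.6]
gripper_width: 0.085
grasp_force: 0.0
[0.59095038 0.29809367 0.29549113]
[-0.00194113  0.99999614 -0.00101696 -0.00170662]
((224, 150, 58, 60), array([0.594 , 0.2987]), np.float64(0.0632))
((4, 136, 86, 64), array([0.5846, 0.0567]), np.float64(0.0794))
```

```bash
python3 -m creep '[{"gripper":1,"linear":[2,0,-35],"rot":[0,0,0]},{"gripper":1,"linear":[0,0,-45],"rot":[0,0,0]},{"gripper":1,"linear":[0,0,-45],"rot":[0,0,0]},{"gripper":1,"linear":[0,0,-35],"rot":[0,0,0]},{"gripper":1,"linear":[0,0,-18],"rot":[0,0,0]},{"gripper":1,"linear":[0,0,0],"rot":[0,0,0]},{"gripper":0.5,"linear":[0,0,0],"rot":[0,0,0]},{"gripper":0.5,"linear":[0,0,0],"rot":[0,0,0]}]' 30
python3 -m creep '[{"gripper":0.5,"linear":[0,0,0],"rot":[0,0,0]},{"gripper":0.5,"linear":[0,0,0],"rot":[0,0,0]}]'
```

```text
time: 22.95
position: [0.5951, 0.2966, 0.1218]
tcp_rot: [-0.0, 1.0, 0.001, 0.001]
contact_force: [-0.1, 0.3, -0.1]
gripper_width: 0.0654
grasp_force: 33.3
time: 23.15
position: [0.5947, 0.297, 0.1214]
tcp_rot: [-0.001, 1.0, 0.0, 0.001]
contact_force: [-0.4, 0.4, 2.5]
gripper_width: 0.0652
grasp_force: 33.6
```

```bash
python3 -m creep '[{"gripper":0.5,"linear":[0,0,15],"rot":[0,0,0]},{"gripper":0.5,"linear":[0,0,35],"rot":[0,0,0]},{"gripper":0.5,"linear":[0,0,45],"rot":[0,0,0]},{"gripper":0.5,"linear":[-1,-15,45],"rot":[0,0,0]},{"gripper":0.5,"linear":[-3,-30,30],"rot":[0,0,0]},{"gripper":0.5,"linear":[-3,-42,0],"rot":[0,0,0]},{"gripper":0.5,"linear":[-3,-42,0],"rot":[0,0,0]},{"gripper":0.5,"linear":[-3,-42,0],"rot":[0,0,0]}]'
python3 -m creep '[{"gripper":0.5,"linear":[-3,-42,0],"rot":[0,0,0]},{"gripper":0.5,"linear":[-3,-42,0],"rot":[0,0,0]},{"gripper":0.5,"linear":[-3,-42,0],"rot":[0,0,0]},{"gripper":0.5,"linear":[-3,-42,0],"rot":[0,0,0]},{"gripper":0.5,"linear":[-3,-42,0],"rot":[0,0,0]},{"gripper":0.5,"linear":[-3,-42,0],"rot":[0,0,0]},{"gripper":0.5,"linear":[-3,-42,0],"rot":[0,0,0]},{"gripper":0.5,"linear":[-3,-42,0],"rot":[0,0,0]}]'
python3 -m creep '[{"gripper":0.5,"linear":[-4,-42,0],"rot":[0,0,0]},{"gripper":0.5,"linear":[-3,-42,0],"rot":[0,0,0]},{"gripper":0.5,"linear":[-1,-28,0],"rot":[0,0,0]},{"gripper":0.5,"linear":[0,0,0],"rot":[0,0,0]},{"gripper":0.5,"linear":[0,0,-15],"rot":[0,0,0]},{"gripper":0.5,"linear":[0,0,0],"rot":[0,0,0]},{"gripper":0.5,"linear":[0,0,0],"rot":[0,0,0]}]'
python3 - <<'E'
from h import *
i=held();cv2.imwrite("pics/i.png",i[:,:,::-1])
p=get_obs()["position"];print(*[q for q in pots(i,camera_model("wrist"),p[2]-.0534)],sep="\n")
E
```

```text
time: 23.95
position: [0.5808, 0.1246, 0.291]
tcp_rot: [-0.001, 1.0, 0.0, 0.001]
contact_force: [0.1, -0.2, -0.8]
gripper_width: 0.0654
grasp_force: 33.7
time: 24.75
position: [0.5566, -0.2119, 0.2906]
tcp_rot: [-0.001, 1.0, -0.0, 0.001]
contact_force: [0.9, 0.8, -0.0]
gripper_width: 0.0656
grasp_force: 33.7
time: 25.45
position: [0.5487, -0.3214, 0.275]
tcp_rot: [-0.001, 1.0, 0.0, -0.0]
contact_force: [0.1, -0.3, -0.4]
gripper_width: 0.0651
grasp_force: 33.7
[ 0.5487 -0.3214  0.275 ] [((189, 149, 131, 169), array([ 0.5445, -0.321 ]), np.float64(0.0641))]
((104, 339, 44, 39), array([ 0.5966, -0.3836]), np.float64(0.024))
((189, 149, 131, 169), array([ 0.5488, -0.3212]), np.float64(0.0665))
```

View pics/i.png

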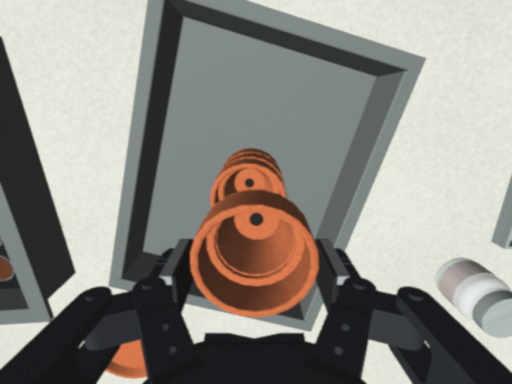

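The held pot's rim is centred at about (254,253) and the stack of three is visible at (249,180). I'll shift -4 mm in y and lower.

```bash
python3 -m creep '[{"gripper":0.5,"linear":[0.5,-4,0],"rot":[0,0,0]},{"gripper":0.5,"linear":[0,0,-20],"rot":[0,0,0]},{"gripper":0.5,"linear":[0,0,-18],"rot":[0,0,0]},{"gripper":0.5,"linear":[0,0,-14],"rot":[0,0,0]},{"gripper":0.5,"linear":[0,0,-10],"rot":[0,0,0]},{"gripper":0.5,"linear":[0,0,-5],"rot":[0,0,0]},{"gripper":0.5,"linear":[0,0,-3],"rot":[0,0,0]},{"gripper":0.5,"linear":[0,0,0],"rot":[0,0,0]}]'
python3 -m creep '[{"gripper":0.5,"linear":[0,0,-2],"rot":[0,0,0]},{"gripper":0.5,"linear":[0,0,0],"rot":[0,0,0]}]'
```

```text
time: 26.3
position: [0.5496, -0.3263, 0.2051]
tcp_rot: [-0.001, 1.0, -0.0, 0.0]
contact_force: [0.8, -0.0, -0.4]
gripper_width: 0.0656
grasp_force: 33.7
time: 26.5
position: [0.5496, -0.3264, 0.2033]
tcp_rot: [-0.001, 1.0, -0.0, 0.0]
contact_force: [0.0, -0.4, -0.2]
gripper_width: 0.0654
grasp_force: 33.7
```

```bash
python3 -m creep '[{"gripper":0.5,"linear":[0,0,-1],"rot":[0,0,0]},{"gripper":0.5,"linear":[0,0,-1],"rot":[0,0,0]},{"gripper":0.5,"linear":[0,0,0],"rot":[0,0,0]}]'
python3 -m creep '[{"gripper":0.5,"linear":[0,0,-1],"rot":[0,0,0]},{"gripper":0.5,"linear":[0,0,0],"rot":[0,0,0]}]'
```

```text
time: 26.8
position: [0.5495, -0.3263, 0.2009]
tcp_rot: [-0.001, 1.0, -0.0, 0.0]
contact_force: [1.0, -1.0, -0.6]
gripper_width: 0.0656
grasp_force: 33.8
time: 27.0
position: [0.5498, -0.3267, 0.2006]
tcp_rot: [-0.001, 1.0, -0.001, 0.001]
contact_force: [-0.4, -1.0, 2.9]
gripper_width: 0.0655
grasp_force: 34.0
```

Seated at 0.2006 against the expected 0.2004. Release, retreat and check.

```bash
python3 -m creep '[{"gripper":1,"linear":[0,0,0],"rot":[0,0,0]},{"gripper":1,"linear":[0,0,0],"rot":[0,0,0]},{"gripper":1,"linear":[0,0,0],"rot":[0,0,0]},{"gripper":1,"linear":[0,0,10],"rot":[0,0,0]},{"gripper":1,"linear":[0,0,30],"rot":[0,0,0]},{"gripper":1,"linear":[0,0,45],"rot":[0,0,0]},{"gripper":1,"linear":[0,0,30],"rot":[0,0,0]},{"gripper":1,"linear":[0,0,0],"rot":[0,0,0]}]'
python3 -m creep '[{"gripper":1,"linear":[-25,0,0],"rot":[0,0,0]},{"gripper":1,"linear":[-35,0,0],"rot":[0,0,0]},{"gripper":1,"linear":[-35,0,0],"rot":[0,0,0]},{"gripper":1,"linear":[0,0,0],"rot":[0,0,0]},{"gripper":1,"linear":[0,0,0],"rot":[0,0,0]}]'
python3 - <<'E'
from h import *
i=camera("side");j=camera("top");cv2.imwrite("pics/j.png",np.hstack([i[150:,60:400],j[60:294,60:480]])[:,:,::-1])
print(*pots(j,camera_model("top"),.147),sep="\n")
E
```

```text
time: 27.8
position: [0.5514, -0.3274, 0.3213]
tcp_rot: [-0.001, 1.0, -0.003, 0.005]
contact_force: [0.2, -0.3, -0.3]
gripper_width: 0.0857
grasp_force: 0.0
time: 28.3
position: [0.4539, -0.3262, 0.315]
tcp_rot: [-0.0, 1.0, 0.0, 0.0]
contact_force: [0.9, 0.2, 0.7]
gripper_width: 0.0855
grasp_force: 0.0
((381, 191, 43, 32), array([ 0.5488, -0.3241]), np.float64(0.0642))
((205, 183, 30, 30), array([0.579 , 0.0606]), np.float64(0.0756))
((424, 82, 51, 49), array([ 0.7707, -0.4476]), np.float64(0.1007))
((0, 0, 512, 55), array([ 1.0171, -0.0361]), np.float64(1.097))
```

View pics/j.png

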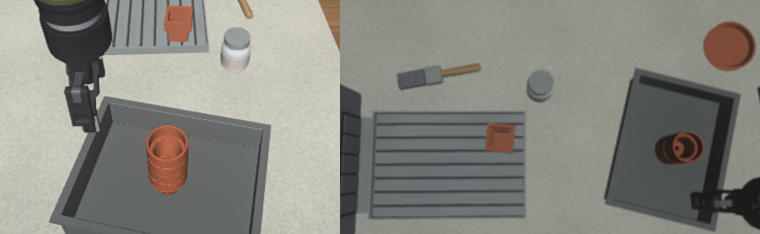

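The four pots stand as one straight stack in the tote, at (168,160) in the combined picture. The square pot is still at (500,137), and the jar and brush have not moved.

```bash
python3 -c "from rig import *;print(sign_off())"
```

```text
the job is handed in; nothing more can be done
None
```

All four round pots are nested in one upright stack in the tote, the square pot, jar and brush are where they were, and the job is handed in at about 28 s of the 72 s allowed; the judge's verdict was not shown.

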